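# Tighten the clamp nipples around the sunburst's gluing rim

### The job

Clamp the rays of the sunburst: start at the nipple the arrow points at and go clockwise around the rim (seen from above), finishing each nipple before the next. Turn each one clockwise through its loose play until you feel it bite, then give it exactly one quarter turn more at the first, two quarter turns at the second and one at the third. Do not overtighten any, do not lean on the wheel, leave the other things standing where they are, and let go at the end.

Things in the scene. Friction and masses are not known exactly. Their poses are not given: they have to be found in the camera images.
- wheel: gluing wheel, fixed: round plywood board (336 mm across, 18 mm thick), white sunburst in the middle, wooden rim on it (202 mm mean diameter, 34 mm wide, top 44 mm above the table). Three nipples stand on the rim about 120 degrees apart, each on a turret (31 mm across, top at 56 mm) and collar (16 mm across, 8 mm tall). Origin at the table under the centre, x towards the pointer.
- pointer_tip (a point): the tip of the pointer, a dark steel arrow (30 mm long, 30 mm wide, 8 mm thick) on the board just outside the rim, pointing inwards at the first nipple; 26 mm above the table
- nipple1: first (at the pointer) nipple: upright square steel head 16 x 16 x 30 mm, 9 mm screw end on top. Origin on its axis under the head, 64 mm above the table; x, y square to the flats. Turns in place: nearly free (0.03 N m) over a hidden play of 6 to 80 degrees clockwise, then bites: torque rises within 7 degrees (wind-up, springs back on release) to 0.5 N m turning, 0.35 held still. Grip two flats with 60 N.
- nipple2: second (next clockwise) nipple: upright square steel head 16 x 16 x 30 mm, 9 mm screw end on top. Origin on its axis under the head, 64 mm above the table; x, y square to the flats. Turns in place: nearly free (0.03 N m) over a hidden play of 6 to 80 degrees clockwise, then bites: torque rises within 7 degrees (wind-up, springs back on release) to 0.5 N m turning, 0.35 held still. Grip two flats with 60 N.
- nipple3: third (next again clockwise) nipple: upright square steel head 16 x 16 x 30 mm, 9 mm screw end on top. Origin on its axis under the head, 64 mm above the table; x, y square to the flats. Turns in place: nearly free (0.03 N m) over a hidden play of 6 to 80 degrees clockwise, then bites: torque rises within 7 degrees (wind-up, springs back on release) to 0.5 N m turning, 0.35 held still. Grip two flats with 60 N.
- pad1 (a joint): how far the pressure pad inside the rim under nipple1 has been driven down, m: 0 until the nipple bites, then 0.000125 per quarter turn (0.5 mm pitch). Hidden from view, and the reading is noisier than a quarter turn: go by feel.
- pad2 (a joint): how far the pressure pad inside the rim under nipple2 has been driven down, m: 0 until the nipple bites, then 0.000125 per quarter turn (0.5 mm pitch). Hidden from view, and the reading is noisier than a quarter turn: go by feel.
- pad3 (a joint): how far the pressure pad inside the rim under nipple3 has been driven down, m: 0 until the nipple bites, then 0.000125 per quarter turn (0.5 mm pitch). Hidden from view, and the reading is noisier than a quarter turn: go by feel.
- glue: bystander: a yellow glue bottle, 60 mm across, 150 mm tall; origin at the centre of its underside
- figurine: bystander: a small white turned figurine, 68 mm across its foot, 126 mm tall; origin at the centre of its underside
- cup: bystander: a white cup, 72 mm across, 75 mm tall; origin at the centre of its underside
- pine: bystander: a pine offcut, 140 x 60 x 22 mm, lying flat; origin at the centre of its underside

How it is judged:
On the way, in this order (a step that is already met when the one before it is completed fails the run):
1. the first nipple is one quarter turn past its bite, the second and third not yet tightened (value of joint pad1 between 0.0001042 and 0.0001458 m and value of joint pad2 between -2.08e-05 and 2.08e-05 m and value of joint pad3 between -2.08e-05 and 2.08e-05 m), for 0.2 s.
2. the second nipple is two quarter turns past its bite, the first as it should be, the third not yet tightened (value of joint pad1 between 0.0001042 and 0.0001458 m and value of joint pad2 between 0.0002292 and 0.0002708 m and value of joint pad3 between -2.08e-05 and 2.08e-05 m), for 0.2 s.
3. the third nipple is one quarter turn past its bite, the others as they should be (value of joint pad1 between 0.0001042 and 0.0001458 m and value of joint pad2 between 0.0002292 and 0.0002708 m and value of joint pad3 between 0.0001042 and 0.0001458 m), for 0.2 s.
At the end, for the whole second after the job is handed in: the first, second and third nipple stand one, two and one quarter turns past their bite, each within 15 degrees, and the robot has let go (all of step 3 and contact force between each of the arm, the fingers and anything else below 0.5 N); the robot touches nothing.
It fails at once if a nipple is overtightened (more than 35 degrees past its count) (value of joint any of pad1, pad3 above 0.0001736 m or value of joint pad2 above 0.0002986 m).
It fails at once if the robot leans on the wheel (more than 15 N) (contact force between any of the fingers, the arm and wheel above 15 N).
It fails at once if a bystander is pushed away (more than 30 mm) (distance of any of glue, figurine, cup, pine from where it was at the start of the episode above 0.03 m).
It also fails if it takes over 72 s, if anything falls off the work surface, if the arm or the gripper's body presses on something with over 40 N, if the wrist force passes 120 N, or if a joint passes its speed limit or range.

### The arm

A 7-joint arm with a two-finger parallel gripper is mounted at the origin on the work surface. World frame = base frame: x ahead of the robot, y to its left, z up, the work surface at z = 0. Lengths are in m, angles in rad, forces in N, time in s.
With the tool pointing down it reaches from about 0.35 to 0.9 m from the base axis. Payload 19.9 kg.
Tool frame: the origin (TCP) lies on the mounting face of the last link; the fingertips stand 173 mm ahead of it and the grasp point (between the pads) lies 155 mm ahead of it; y points along the fingers, x is the direction in which the jaws open and shut, and the axes are right-handed (so a half turn about y gives the same grasp; the last joint's range is limited). The gripper opens to 85 mm and grips with 20 to 120 N. Pads are 22 mm wide; open, the fingers measure 114 mm over their backs; the gripper's body (76 mm by 85 mm) begins 54 mm behind the grasp point. The pads swing forward as they close: fully open they stand 13 mm farther back than shut.
Start: joints at [-1.256, 0.417, -0.01, 1.614, 0.005, 1.111, -0.053], TCP at [0.218, 0.586, 0.405] pointing down, gripper open.
Joint ranges: [-2.81, 2.81], [-0.39, 2.02], [-1.27, 1.25], [0.06, 2.57], [-1.19, 4.33], [0.19, 2], [-2.82, 2.82]. Speed limits (rad/s): [1.89, 1.89, 2.39, 2.39, 3.01, 3.01, 3.01].

### API

Orientations are given as a unit quaternion [w, x, y, z].
In Python, from rig import bot gives the robot as it stands.
- The arm moves only by the shell command python3 -m pendant 'ROWS' [OPENING] [FORCE]. ROWS is JSON, a list that holds one entry, the list of rows, each a list of 4 numbers: the shift along the tool's x, y, z in m, then the turn about the tool's y in degrees. A call has 1 to 12 rows; each row is the pose to reach, as a shift and turn from the pose commanded when the call began, along the tool's axes at that moment; what a row does not reach only later rows make up. A row lasts 1/10 s, in which the tool goes at most 50 mm and 8.59 degrees, less where a joint would pass 70% of its speed; a pose out of reach is approached as far as the arm can. A call with a gripper value outside its range is refused whole. OPENING is the closure in counts, from 0 (fully open) to 255 (shut), set as the call begins (- or left out, the last holds). The fingers move at their own pace and stop on an object; FORCE is the grip in N (left out, the last holds). Time passes only in rows, so rows that repeat a pose let the fingers close. It gives the time, the measured TCP pose, the force and the opening at its end, in the units of the state.
- bot.state(): the state, without advancing time (a new reading comes with each control period).
- bot.get_image(name): name is "scene" or "top" or "wrist"; returns the picture (384x512x3 uint8, red, green, blue); there is no depth.
- bot.camera_params(name): a dict with "K" (3x3 intrinsics, pixels), "k1" (the pictures are not rectified: a ray, as slopes to the right and down, at radius r is drawn at 1 + k1 r^2 times it, then the intrinsics apply), "rvec" (rotation vector, rad) and "tvec" (3), from world to camera coordinates, as OpenCV has them. Camera axes: x right, y down, z forward; pixel columns grow to the right and rows downward; lengths in m; the calibration is good to about 2 mm. A picture is of the moment at which its call begins: read the wrist's pose just before it. camera_params takes no time and is no camera call; for the wrist camera it gives the pose at the moment of the call.
- bot.hand_in(): hands the job in, once; it reports no verdict.
Trained networks look in the newest picture that a camera, given by its name, has taken for a name from the list of things; names that differ only in an ending like _2 or _b are one class to them, and where a whole thing is asked for, a point or a joint stands for the part that bears it (a point fixed in the world has none). Each returns a list of dicts, best first, with "score" (0 to 1); they miss things now and then, are a little off and sometimes report something else, mostly with a low value. They report only what shows in the picture. A call takes as long as a camera call.
- bot.boxes_of(camera, target): "centre" ([x, y, z] in m, in the coordinates of the camera as it stood for that picture, good to about 4 mm: the middle of the surface that is visible of it).
- bot.tip_of(camera, target): "centre" ([x, y, z] in m, in the coordinates of the camera as it stood for that picture, good to about 4 mm: a listed point, or the origin of a listed thing).
The state is a dict: "time_s": time; "joint_pos": joint angles; "joint_velocities": joint speeds; "joint_torque": joint torques, N m; "tool_pos": TCP position; "eef_rot": TCP orientation; "ft_force": force on the tool from outside, world axes, zero at the start; "ft_torque": the same for the moment, N m; "gripper_width": finger opening in m.
Only numpy, scipy, OpenCV 4.12 (cv2) and the standard library are available. Lean on these libraries where they do the work, as an engineer would, in place of code of your own. Each camera call takes 0.05 s, during which the arm holds its last target.

## Working session

There is one attempt and no reset: what is moved stays moved. The work goes in short steps, Python scripts to look and compute and a shell command to move; the robot and the scene stay as the last step left them, time stands still between calls to the robot, and variables do not carry over. Pictures are saved under pics/ and viewed, and the job is handed in when it is done.

```bash
ls; mkdir -p pics; cat > h.py <<'E'
import numpy as np, cv2
from rig import bot
from scipy.spatial.transform import Rotation as R
def cam2w(c,p):
    Rm=cv2.Rodrigues(np.array(c['rvec'],float))[0]; return Rm.T@(np.array(p,float)-np.array(c['tvec'],float).ravel())
def save(im,n): cv2.imwrite('pics/'+n+'.png',im[:,:,::-1])
def toolR(s):
    q=s['eef_rot']; return R.from_quat([q[1],q[2],q[3],q[0]]).as_matrix()
def dist(c):
    return np.array([c['k1'],0,0,0,0],float)
def proj(c,p):
    return cv2.projectPoints(np.array(p,float).reshape(-1,1,3),np.array(c['rvec'],float),np.array(c['tvec'],float),np.array(c['K'],float),dist(c))[0].reshape(-1,2)
def ray_z(c,uv,z):
    u=cv2.undistortPoints(np.array(uv,float).reshape(-1,1,2),np.array(c['K'],float),dist(c)).reshape(-1,2)
    Rm=cv2.Rodrigues(np.array(c['rvec'],float))[0]; o=-Rm.T@np.array(c['tvec'],float).ravel()
    d=np.c_[u,np.ones(len(u))]@Rm
    return o+d*((z-o[2])/d[:,2])[:,None]
E
python3 - <<'E'
from h import *
s=bot.state(); 
for k,v in s.items(): print(k,np.round(v,4))
print(toolR(s).round(3))
for n in ['scene','top','wrist']:
    c=bot.camera_params(n); im=bot.get_image(n); save(im,n+'0')
    print(n,np.round(c['K'],1).tolist(),c['k1'],cam2w(c,[0,0,0]).round(3),cv2.Rodrigues(np.array(c['rvec'],float))[0].round(2).tolist())
E
```

```text
pics
time_s 0.0
joint_pos [-1.2565  0.418  -0.0103  1.6142  0.0047  1.1107 -0.053 ]
joint_velocities [-0.0015  0.0016  0.0013 -0.0022 -0.0011  0.0017 -0.0004]
joint_torque [-1.40000e-03 -8.64447e+01  6.78500e-01 -4.34897e+01  1.91000e-02
  7.40000e-03  1.00000e-04]
tool_pos [0.2177 0.5857 0.4041]
eef_rot [-0.5803  0.5809  0.4033 -0.404 ]
ft_force [0.2533 0.5388 0.0717]
ft_torque [ 0.0187 -0.0164 -0.0135]
gripper_width 0.0855
[[ 0.348 -0.    -0.937]
 [ 0.937 -0.001  0.348]
 [-0.001 -1.    -0.   ]]
scene [[419.3, 0.0, 250.4], [0.0, 419.3, 192.4], [0.0, 0.0, 1.0]] -0.01207484443290686 [ 1.305 -0.369  0.778] [[0.45, 0.89, -0.01], [0.57, -0.29, -0.77], [-0.69, 0.34, -0.64]]
top [[430.1, 0.0, 254.8], [0.0, 430.1, 193.2], [0.0, 0.0, 1.0]] -0.001098187472480625 [0.438 0.008 1.401] [[0.03, -1.0, 0.01], [-1.0, -0.03, -0.09], [0.09, -0.01, -1.0]]
wrist [[297.2, 0.0, 259.2], [0.0, 297.2, 193.1], [0.0, 0.0, 1.0]] -0.0008575533580718538 [0.142 0.614 0.373] [[0.35, 0.94, -0.0], [0.89, -0.33, 0.31], [0.29, -0.11, -0.95]]
```

View pics/scene0.png

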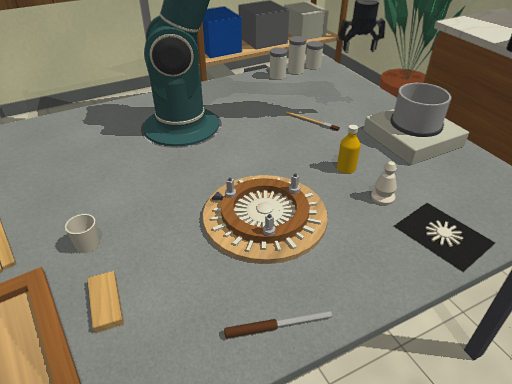

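View pics/top0.png

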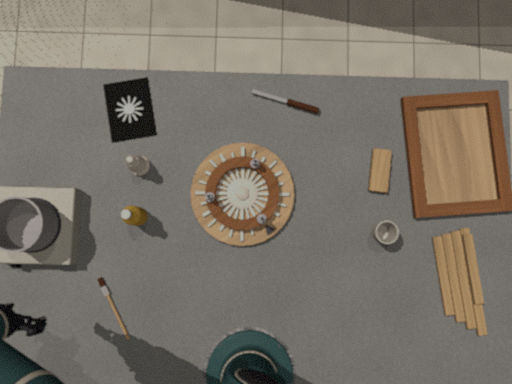

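View pics/wrist0.png

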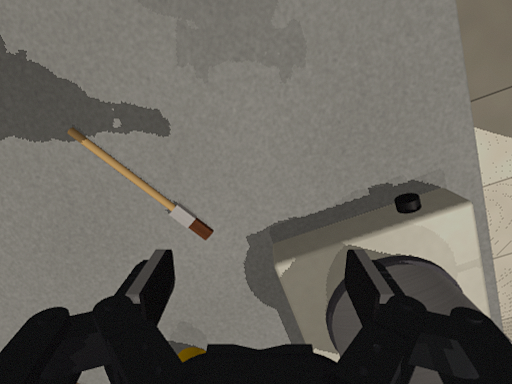

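```bash
python3 - <<'E'
from h import *
for n in ['top','scene']:
    c=bot.camera_params(n); bot.get_image(n)
    for t in ['wheel','pointer_tip','nipple1','nipple2','nipple3','glue','figurine','cup','pine']:
        for d in bot.tip_of(n,t)[:4]: 
            w=cam2w(c,d['centre']); print(n,t,round(d['score'],2),w.round(3),proj(c,w).round(0)[0])
print(bot.state()['time_s'])
E
```

```text
top wheel 0.96 [0.567 0.039 0.002] [242. 194.]
top pointer_tip 0.89 [ 0.47  -0.04   0.027] [266. 224.]
top nipple1 0.49 [0.546 0.138 0.065] [209. 198.]
top nipple1 0.49 [0.661 0.004 0.066] [253. 163.]
top nipple1 0.45 [ 0.487 -0.023  0.061] [261. 218.]
top nipple2 0.49 [0.546 0.138 0.065] [209. 198.]
top nipple2 0.49 [0.661 0.004 0.066] [253. 163.]
top nipple2 0.45 [ 0.487 -0.023  0.061] [261. 218.]
top nipple3 0.49 [0.546 0.138 0.065] [209. 198.]
top nipple3 0.49 [0.661 0.004 0.066] [253. 163.]
top nipple3 0.45 [ 0.487 -0.023  0.061] [261. 218.]
top glue 0.67 [0.49  0.367 0.   ] [140. 215.]
top cup 0.92 [ 0.458 -0.409 -0.002] [378. 231.]
top pine 0.94 [ 0.655 -0.405 -0.003] [377. 171.]
scene wheel 0.65 [ 0.568  0.039 -0.001] [264. 216.]
scene pointer_tip 0.78 [ 0.47  -0.037  0.028] [224. 196.]
scene nipple1 0.56 [0.551 0.139 0.063] [294. 184.]
scene nipple1 0.48 [0.669 0.003 0.06 ] [271. 228.]
scene nipple1 0.46 [ 0.487  0.372 -0.002] [346. 168.]
scene nipple1 0.45 [ 0.488 -0.027  0.062] [229. 189.]
scene nipple2 0.56 [0.551 0.139 0.063] [294. 184.]
scene nipple2 0.48 [0.669 0.003 0.06 ] [271. 228.]
scene nipple2 0.46 [ 0.487  0.372 -0.002] [346. 168.]
scene nipple2 0.45 [ 0.488 -0.027  0.062] [229. 189.]
scene nipple3 0.56 [0.551 0.139 0.063] [294. 184.]
scene nipple3 0.48 [0.669 0.003 0.06 ] [271. 228.]
scene nipple3 0.46 [ 0.487  0.372 -0.002] [346. 168.]
scene nipple3 0.45 [ 0.488 -0.027  0.062] [229. 189.]
scene glue 0.82 [0.485 0.372 0.003] [345. 167.]
scene figurine 0.74 [0.653 0.379 0.001] [383. 197.]
scene cup 0.9 [ 0.457 -0.41   0.002] [ 88. 244.]
scene pine 0.92 [ 0.66  -0.412 -0.004] [105. 305.]
1.15
```

```bash
python3 - <<'E'
from h import *
s=bot.state(); M=toolR(s)
print(M.T@(np.array([.487,-.025,.345])-np.array(s['tool_pos'])))
E
```

```text
[-0.47880491  0.05972487 -0.4652096 ]
```

```bash
python3 -m pendant '[[[-0.24,0,-0.233,0],[-0.24,0,-0.233,0],[-0.24,0,-0.233,0],[-0.24,0,-0.233,0],[-0.24,0,-0.233,0],[-0.24,0,-0.233,0],[-0.24,0,-0.233,0]]]' 0 60; python3 - <<'E'
from h import *
s=bot.state(); 
for k,v in s.items(): print(k,np.round(v,4))
M=toolR(s);print(M.T@(np.array([.487,-.025,.345])-np.array(s['tool_pos'])))
E
```

```text
time_s: 1.85
tool_pos: [0.3534, 0.2767, 0.405]
eef_rot: [-0.581, 0.581, 0.403, -0.403]
ft_force: [0.2, 0.7, -0.3]
gripper_width: 0.0853
time_s 1.85
joint_pos [-0.8776  0.0963  0.1541  2.0353 -0.0173  1.0107  0.4977]
joint_velocities [ 0.4095 -0.1744  0.2685  0.1961 -0.0088 -0.0278  0.692 ]
joint_torque [-4.85210e+00 -4.98928e+01 -7.42200e-01 -4.07040e+01  2.81000e-02
  1.74100e-01 -1.67570e+00]
tool_pos [0.3534 0.2767 0.405 ]
eef_rot [-0.581   0.5811  0.4032 -0.4028]
ft_force [ 0.1744  0.6603 -0.3218]
ft_torque [-0.0008 -0.0407  0.0247]
gripper_width 0.0853
[-0.23579127  0.05995671 -0.23081163]
```

```bash
python3 -m pendant '[[[-0.236,0.06,-0.231,0],[-0.236,0.06,-0.231,0],[-0.236,0.06,-0.231,0],[-0.236,0.06,-0.231,0],[-0.236,0.06,-0.231,0],[-0.236,0.06,-0.231,0],[-0.236,0.06,-0.231,0],[-0.236,0.06,-0.231,0],[-0.236,0.06,-0.231,0]]]'; python3 - <<'E'
from h import *
s=bot.state(); print(np.round(s['joint_pos'],3),s['tool_pos'],s['ft_torque'])
c=bot.camera_params('wrist'); im=bot.get_image('wrist'); save(im,'wrist1')
for t in ['nipple1','pointer_tip','wheel']:
    for d in bot.tip_of('wrist',t)[:4]: 
        w=cam2w(c,d['centre']); print(t,round(d['score'],2),w.round(3),proj(c,w).round(0)[0])
E
```

```text
time_s: 2.75
tool_pos: [0.4869, -0.0225, 0.3445]
eef_rot: [0.581, -0.581, -0.403, 0.403]
ft_force: [-0.7, 1.3, -1.0]
gripper_width: 0.0857
[-0.389  0.261  0.43   2.02  -0.139  0.888  1.329] [ 0.48687019 -0.02245681  0.34453762] [-0.05232483 -0.03838708 -0.01313851]
nipple1 0.94 [0.663 0.003 0.063] [340. 334.]
nipple1 0.87 [ 0.486 -0.027  0.06 ] [254. 191.]
nipple1 0.55 [0.55  0.138 0.061] [452. 194.]
pointer_tip 0.61 [ 0.479 -0.038  0.027] [242. 178.]
wheel 0.75 [ 0.57   0.038 -0.002] [334. 221.]
```

View pics/wrist1.png

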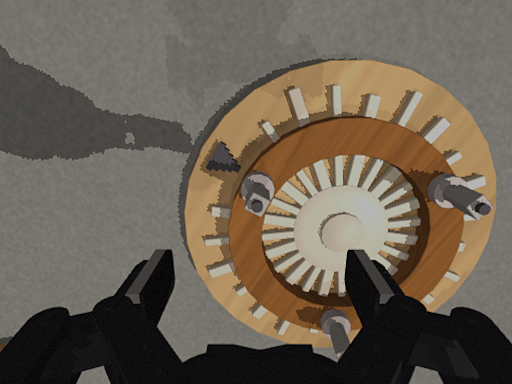

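```bash
python3 - <<'E'
from h import *
im=cv2.imread('pics/wrist1.png')
a=cv2.resize(im[165:235,225:290],None,fx=6,fy=6,interpolation=cv2.INTER_CUBIC)
b=cv2.resize(im[160:230,425:500],None,fx=6,fy=6,interpolation=cv2.INTER_CUBIC)[:, :400]
h=min(a.shape[0],b.shape[0]); cv2.imwrite('pics/z1.png',np.hstack([a[:h],b[:h]]))
E
```

```text
(no output)
```

View pics/z1.png

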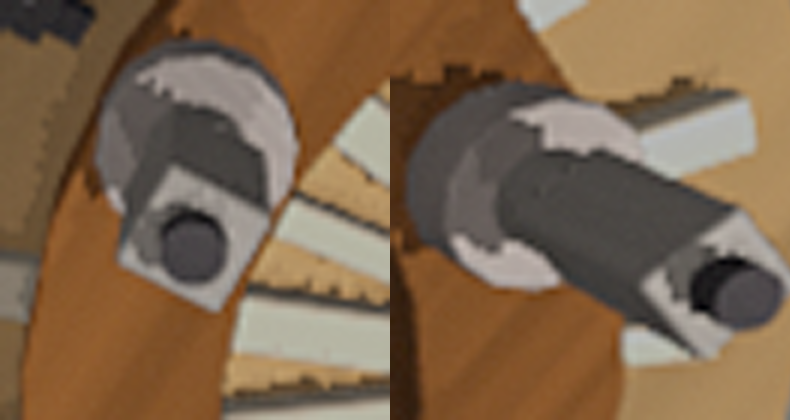

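```bash
python3 - <<'E'
from h import *
c=bot.camera_params('wrist'); s=bot.state()
uv=np.array([(175,163),(270,210),(218,312),(118,265)])/6+[225,165]-0.4
P=ray_z(c,uv,.094)[:,:2]; print(P.round(4),P.mean(0))
e=np.roll(P,-1,0)-P; print(np.hypot(*e.T), np.degrees(np.arctan2(e[:,1],e[:,0]))%90)
M=toolR(s); print('tool x angle',np.degrees(np.arctan2(M[1,0],M[0,0])))
p=s['tool_pos'];print(p)
m=P.mean(0); print(M.T@(np.array([*m,.244])-p))
E
```

```text
[[ 0.4764 -0.0213]
 [ 0.4867 -0.012 ]
 [ 0.4979 -0.0233]
 [ 0.487  -0.0334]] [ 0.48701494 -0.02250293]
[0.01396032 0.01590802 0.0148181  0.01605952] [42.1526509  44.53013571 42.78670355 41.44992719]
tool x angle 69.71717097361406
[ 0.48666777 -0.02093673  0.34494042]
[-0.00139404  0.10093994 -0.00085322]
```

```bash
python3 -m pendant '[[[-0.002,0.03,-0.001,8],[-0.002,0.06,-0.001,16],[-0.002,0.09,-0.001,24],[-0.002,0.1025,-0.001,27],[-0.002,0.1025,-0.001,27],[-0.002,0.1025,-0.001,27]]]'; python3 - <<'E'
from h import *
s=bot.state(); print(np.round(s['joint_pos'],3),s['tool_pos'],s['ft_torque'])
c=bot.camera_params('wrist'); im=bot.get_image('wrist'); save(im,'wrist2')
E
```

```text
time_s: 3.55
tool_pos: [0.4874, -0.024, 0.2431]
eef_rot: [-0.658, 0.658, 0.258, -0.258]
ft_force: [0.5, 0.8, 0.5]
gripper_width: 0.0855
[-0.396  0.446  0.46   2.087 -0.312  0.673  1.018] [ 0.48742547 -0.02395571  0.24314833] [-0.01553796 -0.03045082 -0.00574436]
```

View pics/wrist2.png

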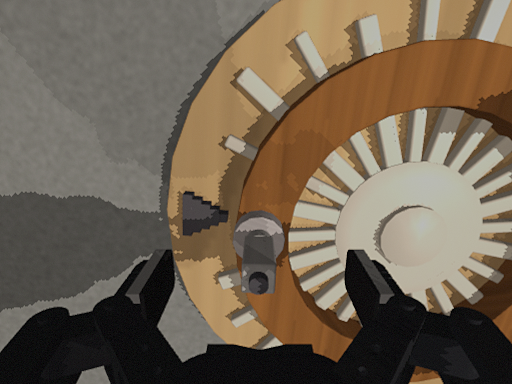

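```bash
python3 -m pendant '[[[0,0,0,0],[0,0,0,0],[0,0,0,0],[0,0,0,0],[0,0,0,0],[0,0,0,0]]]' 255 60; cat > st.py <<'E'
from h import *
s=bot.state(); M=toolR(s)
print('t %.2f'%s['time_s'],'q7 %.3f'%s['joint_pos'][6],'pos',np.round(s['tool_pos'],4),'F',np.round(s['ft_force'],1),'Tz %.3f'%s['ft_torque'][2],'T',np.round(s['ft_torque'],2),'ang %.2f'%np.degrees(np.arctan2(M[1,0],M[0,0])),'w %.4f'%s['gripper_width'])
E
python3 st.py
```

```text
time_s: 4.2
tool_pos: [0.4872, -0.0242, 0.2425]
eef_rot: [-0.659, 0.659, 0.257, -0.257]
ft_force: [-1.6, 0.2, 6.5]
gripper_width: 0.0148
t 4.20 q7 1.016 pos [ 0.4872 -0.0242  0.2425] F [-1.6  0.2  6.5] Tz -0.045 T [ 0.02  0.37 -0.04] ang 42.62 w 0.0148
```

```bash
for i in 1; do python3 -m pendant '[[[0,0,0,5],[0,0,0,5]]]' >/dev/null; python3 st.py; python3 -m pendant '[[[0,0,0,5],[0,0,0,5]]]' >/dev/null; python3 st.py; python3 -m pendant '[[[0,0,0,5],[0,0,0,5]]]' >/dev/null; python3 st.py; done
```

```text
t 4.40 q7 0.941 pos [ 0.4872 -0.0242  0.2424] F [-2.2  0.7  7. ] Tz 0.044 T [0.09 0.34 0.04] ang 37.44 w 0.0150
t 4.60 q7 0.869 pos [ 0.4872 -0.0241  0.2424] F [-1.2 -0.4  7.3] Tz 0.003 T [0.12 0.29 0.  ] ang 32.44 w 0.0150
t 4.80 q7 0.797 pos [ 0.4873 -0.0241  0.2425] F [-0.9  0.4  6. ] Tz 0.020 T [0.17 0.17 0.02] ang 27.47 w 0.0153
```

```bash
for i in 1; do python3 -m pendant '[[[0,0,0,5],[0,0,0,5]]]' >/dev/null; python3 st.py; python3 -m pendant '[[[0,0,0,5],[0,0,0,5]]]' >/dev/null; python3 st.py; python3 -m pendant '[[[0,0,0,5],[0,0,0,5]]]' >/dev/null; python3 st.py;python3 -m pendant '[[[0,0,0,5],[0,0,0,5]]]' >/dev/null; python3 st.py; done
```

```text
t 5.00 q7 0.725 pos [ 0.4873 -0.0241  0.2424] F [0.1 1.2 6.3] Tz 0.057 T [0.25 0.04 0.06] ang 22.52 w 0.0148
t 5.20 q7 0.654 pos [ 0.4874 -0.024   0.2424] F [0.3 1.2 6.1] Tz 0.341 T [ 0.32 -0.07  0.34] ang 17.58 w 0.0148
t 5.40 q7 0.583 pos [ 0.4874 -0.024   0.2424] F [0.8 2.4 7.1] Tz 0.379 T [ 0.36 -0.25  0.38] ang 12.62 w 0.0148
t 5.60 q7 0.512 pos [ 0.4875 -0.024   0.2424] F [2.1 1.8 5.8] Tz 0.426 T [ 0.38 -0.39  0.43] ang 7.66 w 0.0150
```

```bash
python3 -m pendant '[[[0,0,0,7],[0,0,0,14],[0,0,0,21],[0,0,0,28],[0,0,0,35],[0,0,0,42],[0,0,0,49],[0,0,0,56],[0,0,0,63],[0,0,0,70],[0,0,0,76],[0,0,0,76]]]' >/dev/null; python3 st.py
```

```text
t 6.80 q7 -0.563 pos [ 0.4881 -0.0243  0.2425] F [ 8.7 -1.4  1.7] Tz 0.422 T [-0.31 -1.97  0.42] ang -68.40 w 0.0146
```

```bash
python3 -m pendant '[[[0,0,0,4.8],[0,0,0,4.8],[0,0,0,4.8],[0,0,0,4.8]]]' >/dev/null; python3 st.py; python3 -m pendant '[[[0,0,0,0],[0,0,0,0],[0,0,0,0],[0,0,0,0],[0,0,0,0]]]' 0 60; python3 st.py;  python3 - <<'E'
from h import *
im=bot.get_image('wrist'); save(im,'wrist3')
a=cv2.resize(im[180:320,200:320],None,fx=5,fy=4.2,interpolation=cv2.INTER_CUBIC); a=cv2.resize(im[190:310,200:320],None,fx=5,fy=5,interpolation=cv2.INTER_CUBIC);save(a,'z3')
E
```

```text
t 7.20 q7 -0.627 pos [ 0.4881 -0.0244  0.2426] F [ 8.7 -1.8 -0.5] Tz 0.331 T [-0.52 -2.18  0.33] ang -72.97 w 0.0146
time_s: 7.7
tool_pos: [0.487, -0.0242, 0.2422]
eef_rot: [-0.568, 0.568, -0.421, 0.421]
ft_force: [0.5, 0.8, -0.3]
gripper_width: 0.0852
t 7.70 q7 -0.630 pos [ 0.487  -0.0242  0.2422] F [ 0.5  0.8 -0.3] Tz -0.066 T [ 0.03  0.02 -0.07] ang -73.17 w 0.0852
```

View pics/z3.png

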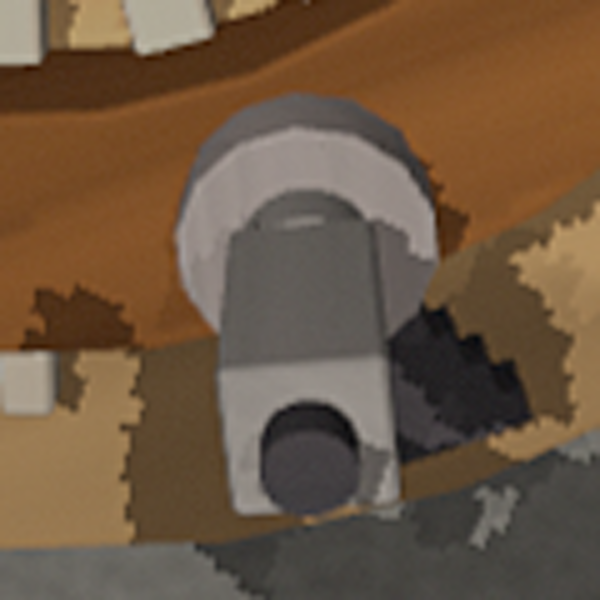

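```bash
python3 -m pendant '[[[0,-0.045,0,0],[0,-0.08,0,-8.5],[-0.035,-0.09,0.027,-17],[-0.07,-0.1,0.053,-25.5],[-0.104,-0.1,0.08,-34],[-0.138,-0.1,0.106,-42.5],[-0.138,-0.1,0.106,-51],[-0.138,-0.1,0.106,-59.5],[-0.138,-0.1,0.106,-68],[-0.138,-0.1,0.106,-76.5],[-0.138,-0.1,0.106,-85],[-0.138,-0.1,0.106,-93.5]]]' ; python3 st.py;  python3 - <<'E'
from h import *
c=bot.camera_params('wrist');im=bot.get_image('wrist'); save(im,'wrist4')
print(c)
for t in ['nipple1']:
    for d in bot.tip_of('wrist',t)[:4]: 
        w=cam2w(c,d['centre']); print(t,round(d['score'],2),w.round(3),proj(c,w).round(0)[0])
p=proj(c,[.548,.139,.094])[0].round().astype(int);print(p)
a=cv2.resize(im[max(0,p[1]-40):p[1]+40,p[0]-50:p[0]+50],None,fx=7,fy=7,interpolation=cv2.INTER_CUBIC);save(a,'z4'); print(max(0,p[1]-40),p[0]-50)
E
```

```text
time_s: 8.95
tool_pos: [0.5485, 0.1385, 0.3422]
eef_rot: [-0.696, 0.696, 0.127, -0.127]
ft_force: [-0.1, -0.5, -0.9]
gripper_width: 0.0853
t 8.95 q7 0.356 pos [0.5485 0.1385 0.3422] F [-0.1 -0.5 -0.9] Tz 0.060 T [0.01 0.   0.06] ang 20.67 w 0.0853
{'K': array([[297.18526709,   0.        , 259.242761  ],
       [  0.        , 297.18526709, 193.05712229],
       [  0.        ,   0.        ,   1.        ]]), 'k1': -0.0008575533580718538, 'rvec': array([-2.78356009, -0.50768375, -0.08105883]), 'tvec': array([-0.56177758, -0.08119589,  0.30060725])}
nipple1 0.94 [0.55  0.136 0.059] [261. 194.]
nipple1 0.47 [ 0.661 -0.     0.065] [313. 347.]
[259 204]
164 209
```

View pics/z4.png

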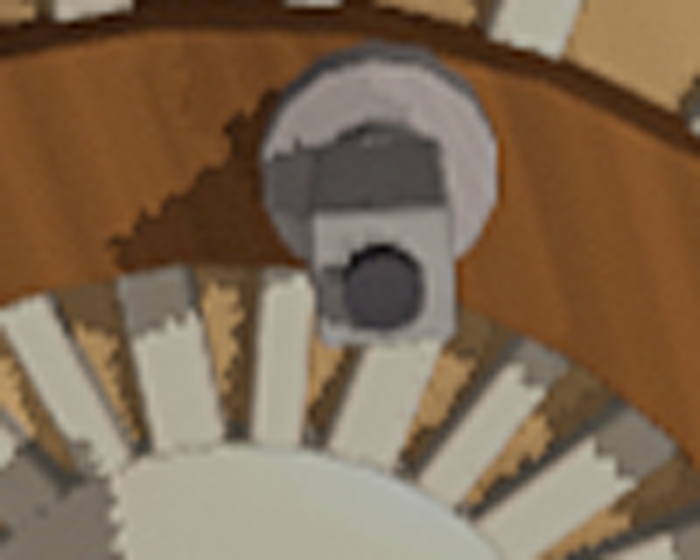

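```bash
python3 - <<'E'
from h import *
c=bot.camera_params('wrist'); s=bot.state()
uv=np.array([(314,213),(446,206),(456,338),(324,345)])/7+[209,164]-.4
P=ray_z(c,uv,.094)[:,:2]; print(P.round(4),P.mean(0))
e=np.roll(P,-1,0)-P; print(np.hypot(*e.T), np.degrees(np.arctan2(e[:,1],e[:,0]))%90)
M=toolR(s); p=s['tool_pos'];print(p, np.degrees(np.arctan2(M[1,0],M[0,0])),s['time_s'])
m=P.mean(0); print(M.T@(np.array([*m,.242])-p))
E
```

```text
[[0.5411 0.1448]
 [0.5544 0.1506]
 [0.5611 0.1365]
 [0.5476 0.1305]] [0.55106966 0.14057889]
[0.01452357 0.01562955 0.01483087 0.01564055] [23.65903881 25.36738809 23.72525412 24.24027027]
[0.54860317 0.13832702 0.34229425] 20.469953409531257 9.05
[0.00308495 0.10029502 0.00121737]
```

```bash
python3 -m pendant '[[[0.0025,0,0,-8.5],[0.0025,0,0,-17],[0.0025,0,0,-25.5],[0.0025,0.01,0,-34],[0.0025,0.02,0,-42.5],[0.0025,0.03,0,-51],[0.0025,0.04,0,-59.5],[0.0025,0.05,0,-68],[0.0025,0.065,0,-76.5],[0.0025,0.08,0,-85],[0.0025,0.095,0,-93.5],[0.0025,0.1,0,-93.5]]]' ; python3 -m pendant '[[[0,0,0,0],[0,0,0,0]]]' >/dev/null; python3 st.py;  python3 - <<'E'
from h import *
im=bot.get_image('wrist'); save(im,'wrist5')
E
```

```text
time_s: 10.25
tool_pos: [0.5506, 0.1391, 0.2408]
eef_rot: [0.387, -0.386, -0.591, 0.593]
ft_force: [-0.3, -0.5, 1.0]
gripper_width: 0.0855
t 10.45 q7 1.836 pos [0.5512 0.1394 0.2427] F [ 0.1 -0.4  0.3] Tz 0.012 T [-0.02 -0.02  0.01] ang 113.51 w 0.0856
```

View pics/wrist5.png

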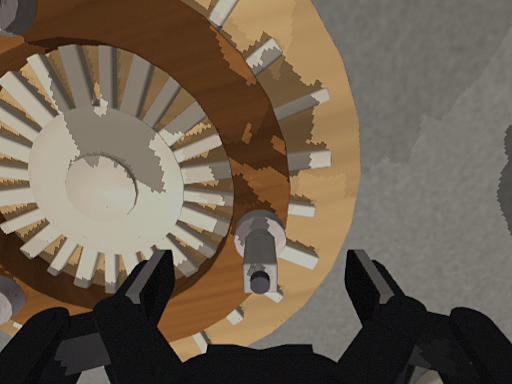

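```bash
python3 -m pendant '[[[0,0,0,0],[0,0,0,0],[0,0,0,0],[0,0,0,0],[0,0,0,0],[0,0,0,0]]]' 255 60 >/dev/null; python3 st.py;  python3 -m pendant '[[[0,0,0,5],[0,0,0,5]]]' >/dev/null; python3 st.py; python3 -m pendant '[[[0,0,0,5],[0,0,0,5]]]' >/dev/null; python3 st.py; python3 -m pendant '[[[0,0,0,5],[0,0,0,5]]]' >/dev/null; python3 st.py;python3 -m pendant '[[[0,0,0,5],[0,0,0,5]]]' >/dev/null; python3 st.py
```

```text
t 11.10 q7 1.840 pos [0.551  0.1395 0.2424] F [-1.8  0.7  4.9] Tz -0.021 T [ 0.02  0.38 -0.02] ang 113.81 w 0.0147
t 11.30 q7 1.765 pos [0.551  0.1395 0.2424] F [-1.8  0.2  4.8] Tz -0.020 T [ 0.01  0.46 -0.02] ang 108.69 w 0.0146
t 11.50 q7 1.692 pos [0.551  0.1395 0.2424] F [-1.6 -0.5  6.9] Tz 0.036 T [0.01 0.54 0.04] ang 103.72 w 0.0148
t 11.70 q7 1.619 pos [0.551  0.1396 0.2424] F [-2.8 -0.   5.2] Tz 0.028 T [0.13 0.51 0.03] ang 98.72 w 0.0147
t 11.90 q7 1.546 pos [0.551  0.1396 0.2424] F [-2.   0.5  6.5] Tz -0.048 T [ 0.14  0.47 -0.05] ang 93.72 w 0.0147
```

```bash
python3 -m pendant '[[[0,0,0,5],[0,0,0,5]]]' >/dev/null; python3 st.py; python3 -m pendant '[[[0,0,0,5],[0,0,0,5]]]' >/dev/null; python3 st.py; python3 -m pendant '[[[0,0,0,5],[0,0,0,5]]]' >/dev/null; python3 st.py;python3 -m pendant '[[[0,0,0,5],[0,0,0,5]]]' >/dev/null; python3 st.py
```

```text
t 12.10 q7 1.473 pos [0.551  0.1397 0.2424] F [-1.8  2.3  6.4] Tz 0.008 T [0.17 0.49 0.01] ang 88.72 w 0.0146
t 12.30 q7 1.400 pos [0.551  0.1397 0.2424] F [-1.5  0.9  5.9] Tz 0.020 T [0.26 0.49 0.02] ang 83.72 w 0.0148
t 12.50 q7 1.328 pos [0.5509 0.1397 0.2424] F [-2.5  0.9  6.8] Tz -0.014 T [ 0.28  0.48 -0.01] ang 78.73 w 0.0151
t 12.70 q7 1.255 pos [0.551  0.1397 0.2424] F [-2.1  1.5  6.5] Tz 0.041 T [0.36 0.48 0.04] ang 73.72 w 0.0147
```

```bash
python3 -m pendant '[[[0,0,0,5],[0,0,0,5]]]' >/dev/null; python3 st.py; python3 -m pendant '[[[0,0,0,5],[0,0,0,5]]]' >/dev/null; python3 st.py; python3 -m pendant '[[[0,0,0,5],[0,0,0,5]]]' >/dev/null; python3 st.py;python3 -m pendant '[[[0,0,0,5],[0,0,0,5]]]' >/dev/null; python3 st.py
```

```text
t 12.90 q7 1.182 pos [0.551  0.1398 0.2423] F [-3.6  2.   6.1] Tz 0.008 T [0.42 0.52 0.01] ang 68.72 w 0.0148
t 13.10 q7 1.110 pos [0.551  0.1398 0.2424] F [-2.9  1.9  6.5] Tz 0.022 T [0.48 0.53 0.02] ang 63.73 w 0.0147
t 13.30 q7 1.038 pos [0.551  0.1398 0.2424] F [-1.8  2.3  6.4] Tz 0.048 T [0.52 0.45 0.05] ang 58.73 w 0.0151
t 13.50 q7 0.965 pos [0.551  0.1399 0.2424] F [-2.   2.6  6.6] Tz 0.010 T [0.58 0.35 0.01] ang 53.74 w 0.0144
```

```bash
python3 -m pendant '[[[0,0,0,5],[0,0,0,5]]]' >/dev/null; python3 st.py; python3 -m pendant '[[[0,0,0,5],[0,0,0,5]]]' >/dev/null; python3 st.py; python3 -m pendant '[[[0,0,0,5],[0,0,0,5]]]' >/dev/null; python3 st.py;python3 -m pendant '[[[0,0,0,5],[0,0,0,5]]]' >/dev/null; python3 st.py
```

```text
t 13.70 q7 0.893 pos [0.5511 0.1399 0.2424] F [-0.7  2.8  6.7] Tz 0.035 T [0.73 0.38 0.04] ang 48.75 w 0.0146
t 13.90 q7 0.821 pos [0.5511 0.1399 0.2424] F [-2.2  3.3  5.8] Tz 0.326 T [0.73 0.29 0.33] ang 43.78 w 0.0148
t 14.10 q7 0.749 pos [0.5511 0.1399 0.2424] F [-0.9  2.5  5.5] Tz 0.419 T [0.74 0.26 0.42] ang 38.79 w 0.0148
t 14.30 q7 0.677 pos [0.5511 0.1399 0.2424] F [-1.3  3.3  5.8] Tz 0.416 T [0.87 0.29 0.42] ang 33.81 w 0.0145
```

```bash
python3 -m pendant '[[[0,0,0,7],[0,0,0,14],[0,0,0,21],[0,0,0,28],[0,0,0,35],[0,0,0,42],[0,0,0,49],[0,0,0,56],[0,0,0,63],[0,0,0,70],[0,0,0,77],[0,0,0,80]]]' >/dev/null; python3 st.py
```

```text
t 15.50 q7 -0.480 pos [0.5515 0.14   0.2424] F [3.2 3.5 3.8] Tz 0.521 T [ 0.84 -0.65  0.52] ang -46.28 w 0.0149
```

```bash
python3 -m pendant '[[[0,0,0,7],[0,0,0,14],[0,0,0,21],[0,0,0,28],[0,0,0,35],[0,0,0,42],[0,0,0,49],[0,0,0,56],[0,0,0,63],[0,0,0,70],[0,0,0,77],[0,0,0,80]]]' >/dev/null; python3 st.py
```

```text
t 16.70 q7 -1.694 pos [0.5515 0.1395 0.2424] F [3.8 0.4 4.8] Tz 0.472 T [ 0.3  -0.79  0.47] ang -126.32 w 0.0146
```

```bash
python3 -m pendant '[[[0,0,0,6],[0,0,0,10.6],[0,0,0,10.6],[0,0,0,10.6],[0,0,0,10.6]]]' >/dev/null; python3 st.py; python3 -m pendant '[[[0,0,0,0],[0,0,0,0],[0,0,0,0],[0,0,0,0],[0,0,0,0]]]' 0 60 >/dev/null; python3 st.py;  python3 - <<'E'
from h import *
im=bot.get_image('wrist'); save(im,'wrist6')
a=cv2.resize(im[190:310,200:320],None,fx=5,fy=5,interpolation=cv2.INTER_CUBIC);save(a,'z6')
E
```

```text
t 17.20 q7 -1.862 pos [0.5514 0.1394 0.2424] F [6.5 0.9 3.6] Tz 0.428 T [ 0.05 -1.36  0.43] ang -136.58 w 0.0143
t 17.70 q7 -1.865 pos [0.5509 0.1394 0.2421] F [ 0.3  0.1 -0.8] Tz 0.021 T [ 0.06 -0.03  0.02] ang -136.77 w 0.0843
```

View pics/z6.png

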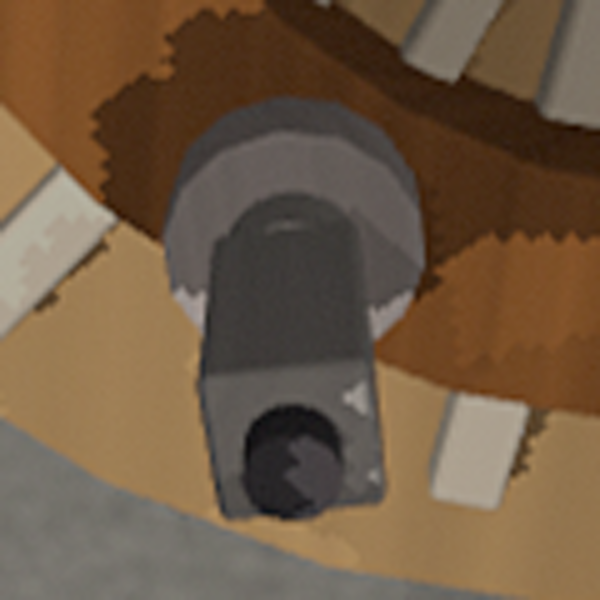

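```bash
python3 -m pendant '[[[0,-0.045,0,0],[0,-0.08,0,-8.5],[0.003,-0.09,0.045,-17],[0.005,-0.1,0.09,-25.5],[0.008,-0.1,0.135,-34],[0.011,-0.1,0.1765,-42.5],[0.011,-0.1,0.1765,-51],[0.011,-0.1,0.1765,-59.5],[0.011,-0.1,0.1765,-68],[0.011,-0.1,0.1765,-76.5],[0.011,-0.1,0.1765,-85],[0.011,-0.1,0.1765,-93.5]]]' ;python3 -m pendant '[[[0,0,0,-8.5],[0,0,0,-17],[0,0,0,-25.5],[0,0,0,-34],[0,0,0,-42.5],[0,0,0,-51],[0,0,0,-59.5],[0,0,0,-68],[0,0,0,-76.5],[0,0,0,-85],[0,0,0,-93.5],[0,0,0,-93.5]]]' >/dev/null; python3 st.py;  python3 - <<'E'
from h import *
c=bot.camera_params('wrist');im=bot.get_image('wrist'); save(im,'wrist7')
for t in ['nipple1']:
    for d in bot.tip_of('wrist',t)[:4]: 
        w=cam2w(c,d['centre']); print(t,round(d['score'],2),w.round(3),proj(c,w).round(0)[0])
p=proj(c,[.664,.003,.094])[0].round().astype(int);print(p)
a=cv2.resize(im[max(0,p[1]-40):p[1]+40,p[0]-50:p[0]+50],None,fx=7,fy=7,interpolation=cv2.INTER_CUBIC);save(a,'z7'); print(max(0,p[1]-40),p[0]-50)
E
```

```text
time_s: 18.95
tool_pos: [0.6637, 0.0032, 0.3422]
eef_rot: [-0.658, 0.658, -0.259, 0.259]
ft_force: [0.7, -0.1, 0.5]
gripper_width: 0.0855
t 20.15 q7 1.036 pos [0.6637 0.0029 0.3423] F [ 0.1  0.2 -0.1] Tz 0.031 T [-0.02  0.04  0.03] ang 50.36 w 0.0857
nipple1 0.57 [ 0.484 -0.027  0.06 ] [79. 43.]
nipple1 0.56 [ 0.661 -0.     0.064] [255. 193.]
[260 205]
165 210
```

View pics/z7.png

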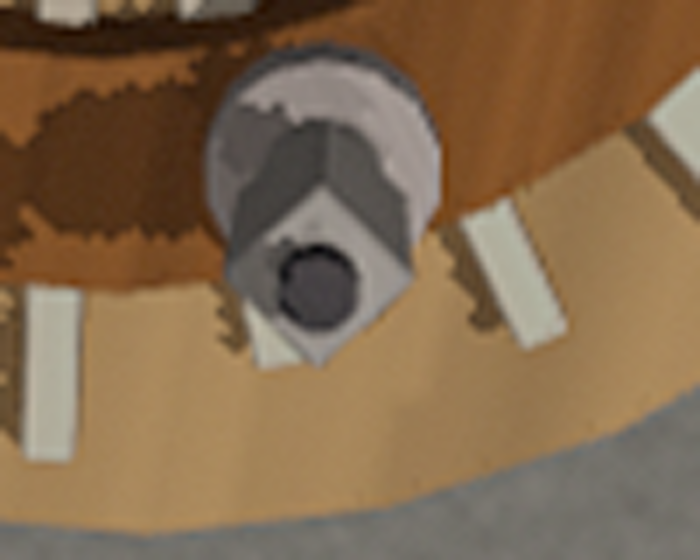

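```bash
python3 - <<'E'
from h import *
c=bot.camera_params('wrist'); s=bot.state()
uv=np.array([(322,187),(412,275),(320,364),(230,275)])/7+[210,165]-.4
P=ray_z(c,uv,.094)[:,:2]; print(P.round(4),P.mean(0))
e=np.roll(P,-1,0)-P; print(np.hypot(*e.T), np.degrees(np.arctan2(e[:,1],e[:,0]))%90)
M=toolR(s); p=s['tool_pos'];print(p, np.degrees(np.arctan2(M[1,0],M[0,0])),s['time_s'],s['joint_pos'])
m=P.mean(0); print(M.T@(np.array([*m,.242])-p))
m=m+[0,-.001]; print(M.T@(np.array([*m,.242])-p))
E
```

```text
[[ 0.6536  0.0079]
 [ 0.6679  0.0089]
 [ 0.6694 -0.0059]
 [ 0.6548 -0.0066]] [0.66143433 0.00107274]
[0.01430571 0.01481162 0.01460165 0.01451261] [4.05940787 6.06399243 2.91478828 4.94804132]
[0.66373918 0.00298677 0.34214745] 49.93070693785248 20.25 [-0.35782369  0.58048941  0.4409412   1.57798076 -0.27401178  1.04507983
  1.02966725]
[-0.00293733  0.10014784  0.0005198 ]
[-0.00370259  0.10014784 -0.00012391]
```

```bash
python3 -m pendant '[[[-0.003,0.01,0,-8.5],[-0.003,0.03,0,-17],[-0.003,0.05,0,-25.5],[-0.003,0.07,0,-34],[-0.003,0.09,0,-42.5],[-0.003,0.1,0,-44.5],[-0.003,0.1,0,-44.5],[-0.003,0.1,0,-44.5]]]' >/dev/null; python3 st.py;  python3 - <<'E'
from h import *
im=bot.get_image('wrist'); save(im,'wrist8')
E
```

```text
t 21.05 q7 1.742 pos [0.662  0.0009 0.2425] F [ 0.2 -0.4 -0.1] Tz -0.041 T [-0.04  0.01 -0.04] ang 94.49 w 0.0859
```

View pics/wrist8.png

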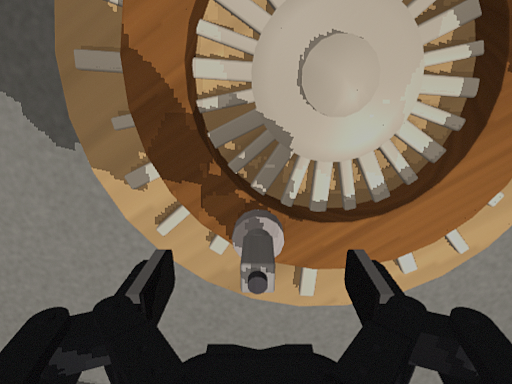

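Nipple 3 sits at (258, 265), square to the jaws and centred. I'll close and feel for the bite.

```bash
python3 -m pendant '[[[0,0,0,0],[0,0,0,0],[0,0,0,0],[0,0,0,0],[0,0,0,0],[0,0,0,0]]]' 255 60 >/dev/null; python3 st.py;  python3 -m pendant '[[[0,0,0,5],[0,0,0,5]]]' >/dev/null; python3 st.py; python3 -m pendant '[[[0,0,0,5],[0,0,0,5]]]' >/dev/null; python3 st.py; python3 -m pendant '[[[0,0,0,5],[0,0,0,5]]]' >/dev/null; python3 st.py;python3 -m pendant '[[[0,0,0,5],[0,0,0,5]]]' >/dev/null; python3 st.py
```

```text
t 21.70 q7 1.745 pos [6.620e-01 3.000e-04 2.426e-01] F [-1.4 -3.2  5.2] Tz -0.014 T [-0.76  0.28 -0.01] ang 94.67 w 0.0146
t 21.90 q7 1.669 pos [6.620e-01 3.000e-04 2.426e-01] F [-1.6 -4.3  6.4] Tz 0.061 T [-0.93  0.38  0.06] ang 89.52 w 0.0149
t 22.10 q7 1.596 pos [6.620e-01 4.000e-04 2.426e-01] F [-0.9 -4.   5.2] Tz 0.024 T [-0.89  0.35  0.02] ang 84.53 w 0.0145
t 22.30 q7 1.522 pos [6.620e-01 3.000e-04 2.426e-01] F [-1.6 -4.6  5.4] Tz 0.012 T [-0.86  0.28  0.01] ang 79.52 w 0.0146
t 22.50 q7 1.448 pos [6.620e-01 4.000e-04 2.426e-01] F [-1.1 -4.6  6.2] Tz 0.101 T [-0.9   0.25  0.1 ] ang 74.53 w 0.0148
```

```bash
python3 -m pendant '[[[0,0,0,0],[0,0,0,0]]]' >/dev/null; python3 st.py; python3 -m pendant '[[[0,0,0,3],[0,0,0,3]]]' >/dev/null; python3 st.py; python3 -m pendant '[[[0,0,0,3],[0,0,0,3]]]' >/dev/null; python3 st.py; python3 -m pendant '[[[0,0,0,4],[0,0,0,4]]]' >/dev/null; python3 st.py
```

```text
t 22.70 q7 1.451 pos [6.620e-01 3.000e-04 2.426e-01] F [-1.1 -3.6  6. ] Tz 0.096 T [-0.87  0.26  0.1 ] ang 74.71 w 0.0149
t 22.90 q7 1.405 pos [6.620e-01 4.000e-04 2.426e-01] F [-1.3 -4.4  6. ] Tz 0.302 T [-0.95  0.14  0.3 ] ang 71.62 w 0.0148
t 23.10 q7 1.361 pos [6.621e-01 4.000e-04 2.426e-01] F [-1.  -4.8  6.3] Tz 0.488 T [-0.97  0.15  0.49] ang 68.63 w 0.0150
t 23.30 q7 1.302 pos [6.621e-01 4.000e-04 2.426e-01] F [-0.5 -5.1  5.7] Tz 0.411 T [-0.99  0.16  0.41] ang 64.60 w 0.0147
```

```bash
python3 -m pendant '[[[0,0,0,7],[0,0,0,14],[0,0,0,21],[0,0,0,28],[0,0,0,35],[0,0,0,42],[0,0,0,49],[0,0,0,56],[0,0,0,63],[0,0,0,70],[0,0,0,77],[0,0,0,77]]]' >/dev/null; python3 st.py
```

```text
t 24.50 q7 0.164 pos [6.622e-01 4.000e-04 2.426e-01] F [ 1.2 -5.4  6.2] Tz 0.383 T [-1.08 -0.19  0.38] ang -12.52 w 0.0146
```

```bash
python3 -m pendant '[[[0,0,0,6.8],[0,0,0,6.8],[0,0,0,6.8],[0,0,0,6.8],[0,0,0,6.8]]]' >/dev/null; python3 st.py; python3 -m pendant '[[[0,0,0,0],[0,0,0,0],[0,0,0,0],[0,0,0,0],[0,0,0,0]]]' 0 60 >/dev/null; python3 st.py;  python3 - <<'E'
from h import *
im=bot.get_image('wrist'); save(im,'wrist9')
a=cv2.resize(im[190:310,200:320],None,fx=5,fy=5,interpolation=cv2.INTER_CUBIC);save(a,'z9')
E
```

```text
t 25.00 q7 0.067 pos [6.622e-01 3.000e-04 2.426e-01] F [ 1.  -5.   3.7] Tz 0.369 T [-1.19 -0.37  0.37] ang -19.06 w 0.0149
t 25.50 q7 0.066 pos [0.6619 0.001  0.2422] F [-0.4  0.   0.8] Tz -0.041 T [ 0.04 -0.06 -0.04] ang -19.08 w 0.0847
```

View pics/z9.png

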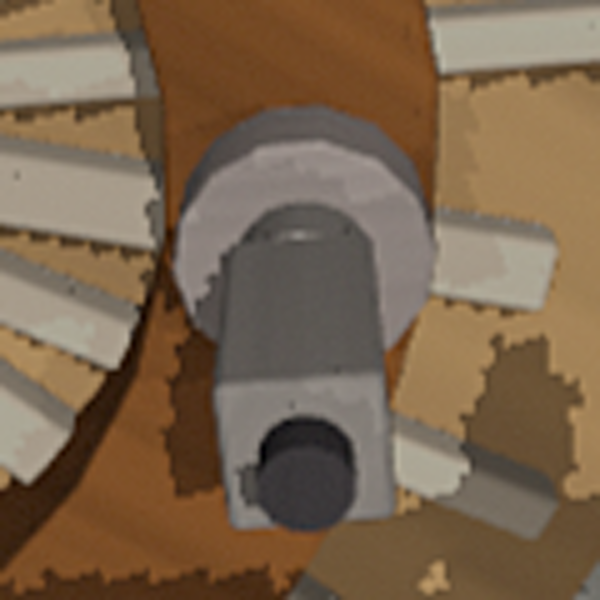

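```bash
python3 -m pendant '[[[0,-0.04,0,0],[0,-0.08,0,0],[0,-0.12,0,0],[0,-0.15,0,0],[0,-0.15,0,0],[0,-0.15,0,0],[0,-0.15,0,0]]]'; python3 - <<'E'
from h import *
im=bot.get_image('scene'); save(im,'scene9'); c=bot.camera_params('scene')
for t in ['glue','figurine','cup','pine']:
    for d in bot.tip_of('scene',t)[:1]: print(t,round(d['score'],2),cam2w(c,d['centre']).round(3))
c=bot.camera_params('wrist'); im=bot.get_image('wrist'); save(im,'wrist10')
E
python3 st.py
```

```text
time_s: 26.25
tool_pos: [0.6617, 0.0011, 0.3912]
eef_rot: [-0.697, 0.697, -0.118, 0.117]
ft_force: [0.5, -0.4, -0.1]
gripper_width: 0.0856
glue 0.76 [ 0.486  0.377 -0.   ]
figurine 0.74 [0.655 0.377 0.002]
cup 0.71 [ 0.46  -0.409 -0.001]
pine 0.61 [ 0.657 -0.409 -0.005]
t 26.55 q7 -0.021 pos [0.6619 0.0009 0.3917] F [-0.3  0.2  0.8] Tz 0.004 T [-0.04 -0.02  0.  ] ang -19.10 w 0.0853
```

View pics/scene9.png

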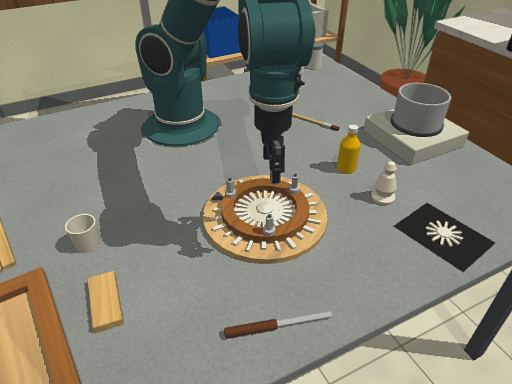

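View pics/wrist10.png

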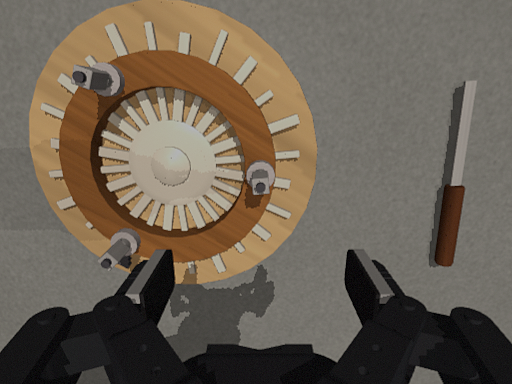

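```bash
python3 -c "
from rig import bot
print(bot.hand_in())"
```

```text
the job is handed in; nothing more can be done
None
```

I tightened the three nipples clockwise, starting from the pointer: one, two and one quarter turns past the bite. Then I let go, lifted clear and handed in at about 26.6 s. The hand-in gave no verdict.

| Nipple | Bite felt at (tool angle) | Turned past bite while gripped | Rest after spring-back (from the picture) |
|---|---|---|---|
| 1 | about 22.5° | about 95° | about 91° |
| 2 | about 48.2° | about 185° | about 179° |
| 3 | about 75.8° | about 95° | about 90° |

- **Feel:** Torque rose from near zero to 0.3–0.5 N m at each bite. I estimate each bite angle to about 1–2°. I went about 5° over to allow for spring-back of about 4–6°, which I read by eye in the wrist pictures.
- **Forces:** The highest reading I saw was about 9 N sideways at nipple 1 while gripped, from a grip slightly off centre. Nothing touched the wheel as far as I could see.
- **Last checks:** The gripper was open and clear, with forces near zero. The glue, figurine, cup and pine were within measuring error of where they started (no more than 10 mm apart).
- **Not checked:** I had no reading of the pads, so the counts rest on feel and measured tool angles only.

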